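Lean the long straightedge in its stand

TASK

Put the long flat straightedge away in the steel stand: lean it flat and square against the upright plate, its lower end on the base plate just behind the stop rail so that it cannot slide out, and its upper end resting on the plate, then let go. Leave the short straightedge where it lies.

Things in the scene. Friction and masses are not known exactly. Their poses are not given: they have to be found in the camera images.
- long_bar: long straightedge: plain flat aluminium bar 200 x 40 x 10 mm, 0.2 kg, lying flat on the bench, on the robot's left or right. Origin: centre of its underside; x along the length, y across the width, z through the thickness. Either end may be the lower one, either face the one towards the plate. Scribed lines and dark dot are only marks.
- end_a (a point): middle of the long bar's end face at its own +x end (100 mm from the bar's middle, at mid thickness)
- end_b (a point): middle of the long bar's end face at its own -x end (100 mm from the bar's middle, at mid thickness)
- short_bar: short straightedge: same make but only 120 x 40 x 10 mm, lying flat on the other side of the bench; to be left alone. Origin and axes as for the long bar. Between the two sides a tall, fixed hardness tester on a 92 mm high black plinth fills the bench beyond x = 0.45 m from y = -0.5 to 0.05 m: carry things round its front.
- stand: fixed steel stand, front to the robot, on the left. x from rail to upright plate, y along the rail, z up; origin at the underside, below the inner face of the rail, mid width. Base 130 wide (y), 8 thick, x -24 to 158 mm; rail x -12 to 0, 120 long, top z 24; plate face x 120, 130 wide, top z 190. With its foot at the rail the bar leans about 35 degrees from vertical.

How it is judged (in metres and radians):
At the end, for the whole second after the job is handed in: Long bar at rest: lower end's middle on the base (under 22 mm above the stand's underside), 0-30 mm behind the rail's inner face, within 50 mm of mid width; upper end's middle within 15 mm of the plate, over 130 mm up; its width within 15 degrees of the stand's y (((x of end_a in the frame of stand between 0 and 0.03 m and z of end_a in the frame of stand below 0.022 m and y of end_a in the frame of stand between -0.05 and 0.05 m and x of end_b in the frame of stand between 0.105 and 0.121 m and z of end_b in the frame of stand above 0.13 m) or (x of end_b in the frame of stand between 0 and 0.03 m and z of end_b in the frame of stand below 0.022 m and y of end_b in the frame of stand between -0.05 and 0.05 m and x of end_a in the frame of stand between 0.105 and 0.121 m and z of end_a in the frame of stand above 0.13 m)) and angle between the y axis of long_bar and the y axis of stand, either way round below 0.26 rad and linear speed of long_bar below 0.02 m/s and angular speed of long_bar below 0.1 rad/s); the robot touches nothing.
It fails at once if the short straightedge is moved by more than 40 mm (distance of short_bar from where it was at the start of the episode above 0.04 m).
It also fails if it takes over 38 s, if anything falls off the work surface, if the arm or the gripper's body presses on something with over 40 N, if the wrist force passes 120 N, or if a joint passes its speed limit or range.

ROBOT

A 6-joint arm with a two-finger parallel gripper is mounted at the origin on a cart in front of the work surface, level with it; the furniture and walls round the work are solid. World frame = base frame: x ahead of the robot, y to its left, z up, the work surface at z = 0. Lengths are in m, angles in degrees, forces in N, time in s.
With the tool pointing down it reaches from about 0.25 to 0.725 m from the base axis. Payload 9.7 kg.
Tool frame: the origin (TCP) lies at the very end of the fingers, on their centre line; the grasp point (between the pads) lies 19 mm behind it; x points along the fingers, z is the direction in which the jaws open and shut, and the axes are right-handed (so a half turn about x gives the same grasp; the last joint's range is limited). The gripper opens to 85 mm and grips with 20 to 120 N. Pads are 22 mm wide; open, the fingers measure 114 mm over their backs; the gripper's body (76 mm by 85 mm) begins 54 mm behind the grasp point. The pads swing forward as they close: fully open they stand 13 mm farther back than shut.
Start: joints at [-68.755, 4.979, 10.078, 95.1, 0, 90], TCP at [0.199, -0.513, 0.231] pointing down, gripper open.
Joint ranges: [-179.16, 179.16], [-48.56, 103.87], [-65.8, 70.77], [-126.05, 130.52], [-82.76, 87.17], [-180, 180]. Speed limits (degrees/s): [127.2, 127.2, 147.25, 180, 180, 180].

INTERFACE

Orientations are given as [roll, pitch, yaw] about the fixed x, y, z axes, in that order (R = Rz(yaw) Ry(pitch) Rx(roll)).
In Python, from workcell import sensors, vision, job_done gives the robot as it stands.
- The arm moves only by the tool carry_out, never from a script. Its argument "increments" is a list of rows, each a list of 7 numbers: the turn, a rotation vector about the tool's x, y, z in degrees, then the shift along the tool's x, y, z in mm, then the opening in per cent of the stroke, from 0 (shut) to 100 (fully open). A call has 1 to 12 rows; each row shifts and turns the commanded pose from where the row before left it, along the tool's axes as they then stand; what a row does not reach is not made up. A row lasts 1/8 s, in which the tool goes at most 62.5 mm and 10.7 degrees, less where a joint would pass 70% of its speed; a pose out of reach is approached as far as the arm can. A call is refused whole if a number of a shift passes 62.5 or a number of a turn 10.7, either way. A call with a gripper value outside its range is refused whole. The fingers move at their own pace and stop on an object; "squeeze" is the grip in N (left out, the last holds). Time passes only in rows, so rows that do not move let the fingers close. It gives the time, the measured TCP pose, the force and the opening at its end, in the units of the state.
- sensors.get_obs(): the state, without advancing time (a new reading comes with each control period).
- vision.camera(name): name is "scene" or "side" or "wrist"; returns the picture (400x640x3 uint8, red, green, blue); there is no depth.
- vision.calibration(name): a dict with "camera_matrix" (3x3 intrinsics, pixels), "extrinsics" (4x4, takes a point from world to camera coordinates); the wrist camera has in their place "mount" (4x4, takes a point from camera to tool coordinates, whose origin is the TCP and whose axes are the tool frame's). Camera axes: x right, y up, looking along -z (the intrinsics and any distortion apply to the point x, -y, -z); pixel columns grow to the right and rows downward; lengths in m; the calibration is good to about 2 mm. A picture is of the moment at which its call begins: read the wrist's pose just before it. calibration takes no time and is no camera call.
- job_done(): hands the job in, once; it reports no verdict.
The state is a dict: "time": time; "q": joint angles; "qd": joint speeds; "joint_efforts": joint torques, N m; "ee_pos": TCP position; "tcp_rot": TCP orientation; "wrist_force": force on the tool from outside, world axes, zero at the start; "torque": the same for the moment, N m; "opening": finger opening in m.
Only numpy, scipy, OpenCV 4.12 (cv2) and the standard library are available. Lean on these libraries where they do the work, as an engineer would, in place of code of your own. Each camera call takes 0.05 s, during which the arm holds its last target.

## Working session

There is one attempt and no reset: what is moved stays moved. The work goes in short steps, Python scripts to look and compute and a tool call to move; the robot and the scene stay as the last step left them, time stands still between calls to the robot, and variables do not carry over. Pictures are saved under pics/ and viewed, and the job is handed in when it is done.

Besides the shell and the picture viewer there is one more tool, called after "Emit:" as name([rows], argument=value, ...), one row to a line, values as JSON. carry_out: Moves the arm, as the interface text tells. Its arguments: {"type":"object","properties":{"increments":{"type":"array"},"squeeze":{"type":"number"}},"required":["increments"]}

```bash
ls; mkdir -p pics
python3 - <<'E'
from workcell import sensors, vision
import cv2, numpy as np
print(sensors.get_obs())
for n in ["scene","side","wrist"]:
    im=vision.camera(n); cv2.imwrite(f"pics/{n}0.png",im[:,:,::-1])
    c=vision.calibration(n); print(n,{k:np.round(np.array(v),4).tolist() if not isinstance(v,str) else v for k,v in c.items()})
E
```

```text
pics
{'time': 0.0, 'q': array([-6.87568264e+01,  5.01155746e+00,  1.00348785e+01,  9.51018859e+01,
        3.63103173e-04,  9.00004078e+01]), 'qd': array([-0.05991051, -0.00831667, -0.00912262,  0.00719828, -0.03092053,
        0.02635209]), 'joint_efforts': array([-1.52604143e-04, -5.20389926e+01,  4.64803219e+01,  1.63309736e-02,
       -2.98972179e-05,  1.84265019e-06]), 'ee_pos': array([ 0.19919323, -0.51240026,  0.23058251]), 'tcp_rot': array([179.73560609,  89.92143426, 110.97837173]), 'wrist_force': array([ 0.37618369,  0.41075283, -1.16182692]), 'torque': array([-0.03387878,  0.00865255,  0.04138371]), 'opening': 0.08548000896253953}
scene {'camera_matrix': [[367.6911, 0.0, 313.8666], [0.0, 367.6911, 197.621], [0.0, 0.0, 1.0]], 'extrinsics': [[-0.8673, -0.4976, 0.0126, 0.363], [0.2652, -0.4406, 0.8577, -0.1663], [-0.4213, 0.7472, 0.5141, -0.7891], [0.0, 0.0, 0.0, 1.0]]}
side {'camera_matrix': [[446.9706, 0.0, 317.2662], [0.0, 446.9706, 201.7073], [0.0, 0.0, 1.0]], 'extrinsics': [[-0.8886, -0.4585, -0.0159, 0.3963], [0.235, -0.4846, 0.8426, -0.1698], [-0.394, 0.7449, 0.5384, -0.9798], [0.0, 0.0, 0.0, 1.0]]}
wrist {'camera_matrix': [[332.9443, 0.0, 317.4422], [0.0, 332.9443, 205.2853], [0.0, 0.0, 1.0]], 'mount': [[-0.0008, 0.3137, -0.9495, -0.1431], [-0.0015, 0.9495, 0.3137, 0.0803], [1.0, 0.0017, -0.0003, 0.0005], [0.0, 0.0, 0.0, 1.0]]}
```

View pics/scene0.png

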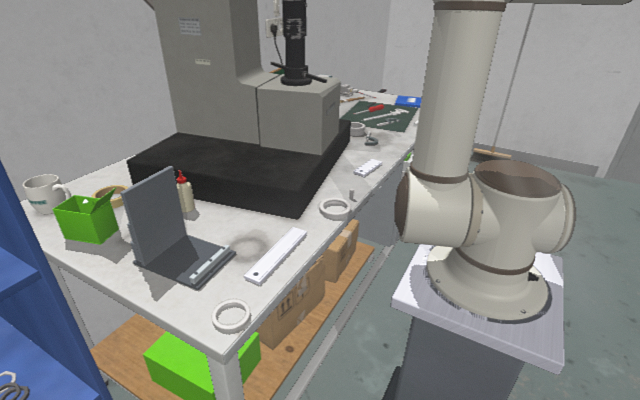

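View pics/side0.png

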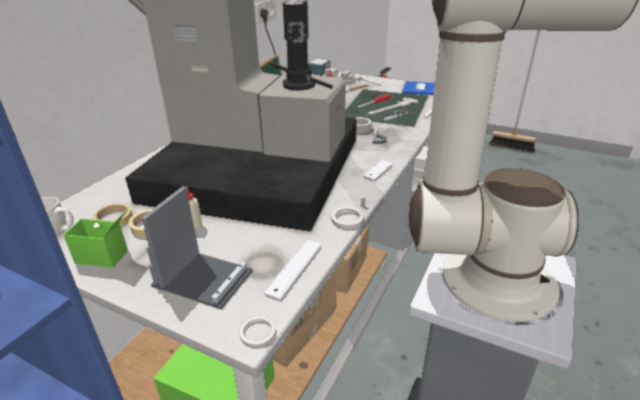

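View pics/wrist0.png

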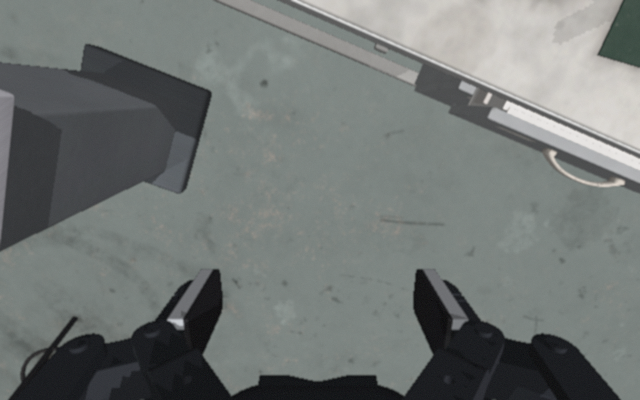

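```bash
cat > h.py <<'E'
import numpy as np, cv2
from workcell import sensors, vision
from scipy.spatial.transform import Rotation as R
def cam(n):
    c=vision.calibration(n)
    K=np.array(c["camera_matrix"]); 
    if n=="wrist":
        o=sensors.get_obs(); T=np.eye(4)
        T[:3,:3]=R.from_euler('xyz',o["tcp_rot"],degrees=True).as_matrix(); T[:3,3]=o["ee_pos"]
        E=np.linalg.inv(T@np.array(c["mount"]))
    else: E=np.array(c["extrinsics"])
    return K,E
def ray(K,E,px):
    px=np.atleast_2d(px).astype(float)
    d=np.c_[(px[:,0]-K[0,2])/K[0,0],-(px[:,1]-K[1,2])/K[1,1],-np.ones(len(px))]
    Ei=np.linalg.inv(E); return Ei[:3,3], d@Ei[:3,:3].T
def onplane(K,E,px,z):
    o,d=ray(K,E,px); t=(z-o[2])/d[:,2]; return o+t[:,None]*d
def proj(K,E,P):
    P=np.atleast_2d(P); c=P@E[:3,:3].T+E[:3,3]
    return np.c_[K[0,0]*c[:,0]/-c[:,2]+K[0,2], K[1,1]*c[:,1]/c[:,2]+K[1,2]]
E
python3 - <<'E'
import cv2
from h import *
print(vision.calibration("scene").keys(),vision.calibration("wrist").keys())
for n in ["scene","side"]:
    im=cv2.imread(f"pics/{n}0.png"); 
    cv2.imwrite(f"pics/{n}0c.png",cv2.resize(im[150:340,110:310],None,fx=4,fy=3.15*4/3.15*0.75,interpolation=cv2.INTER_CUBIC) if 0 else cv2.resize(im[155:305,120:320],(800,600),interpolation=cv2.INTER_CUBIC))
    K,E=cam(n)
    hsv=cv2.cvtColor(im,cv2.COLOR_BGR2HSV)
    for (x0,y0,x1,y1) in [(235,220,330,305),(345,150,400,185)]:
        sub=im[y0:y1,x0:x1].min(2)
        print(n,np.percentile(sub,[5,50,90,99]))
        m=(sub>225).astype(np.uint8)
        cs,_=cv2.findContours(m,cv2.RETR_EXTERNAL,cv2.CHAIN_APPROX_NONE)
        c=max(cs,key=cv2.contourArea); print(cv2.contourArea(c))
        p=c[:,0]+[x0,y0]; w=onplane(K,E,p,.01)[:,:2]*1000
        r=cv2.minAreaRect(w.astype(np.float32)); print(r, cv2.boxPoints(r).round().tolist())
E
```

```text
dict_keys(['camera_matrix', 'extrinsics']) dict_keys(['camera_matrix', 'mount'])
scene [ 79. 203. 234. 248.]
915.0
((416.9751281738281, 168.5206756591797), (38.47914505004883, 199.8350372314453), 2.0941989421844482) [[394.0, 268.0], [401.0, 68.0], [440.0, 69.0], [433.0, 269.0]]
scene [114. 191. 206. 244.]
123.0
((412.8333435058594, -350.5471496582031), (118.06036376953125, 35.861907958984375), 82.71589660644531) [[388.0, -407.0], [423.0, -411.0], [438.0, -294.0], [403.0, -290.0]]
side [ 52. 214. 235. 245.]
909.5
((417.9552001953125, 168.67044067382812), (39.28961181640625, 202.11868286132812), 1.6732304096221924) [[395.0, 269.0], [401.0, 67.0], [441.0, 68.0], [435.0, 270.0]]
side [149.2 205.  227.  243. ]
182.5
((412.72027587890625, -349.7802734375), (119.81851196289062, 38.021385192871094), 82.5775375366211) [[386.0, -407.0], [424.0, -412.0], [439.0, -293.0], [402.0, -288.0]]
```

View pics/scene0c.png

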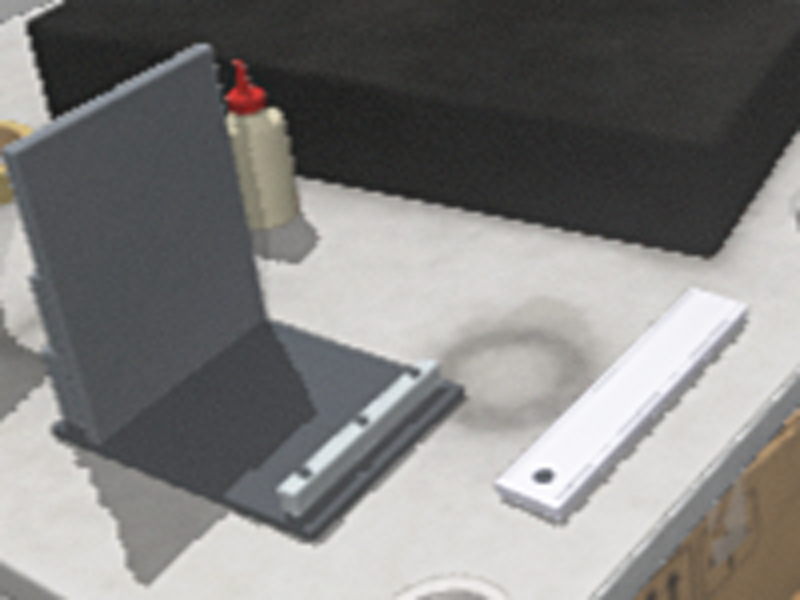

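View pics/side0c.png

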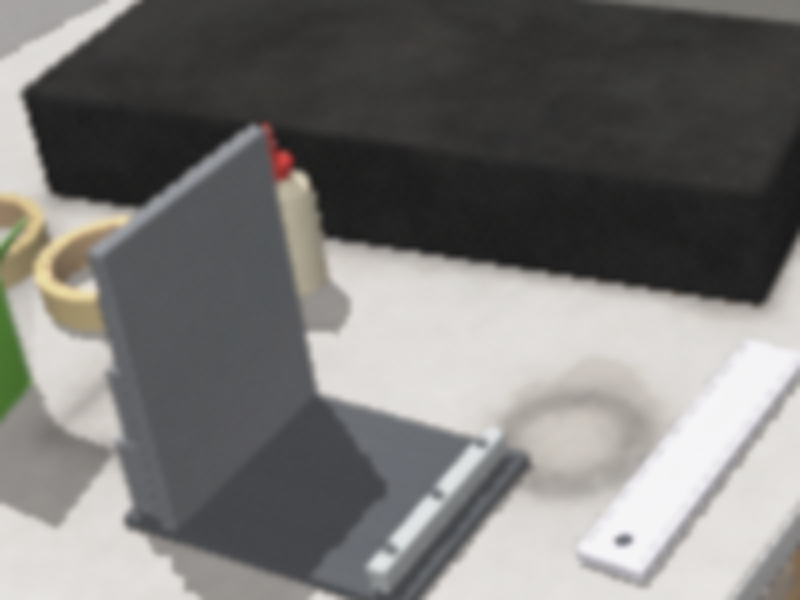

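Run:
```python
from h import *
o=np.array([120,155])
pts={"scene":[((463,388),8,'base front -y'),((312,533),8,'base front +y'),((100,442),8,'plate foot +y'),((268,322),8,'plate foot -y'),((12,157),190,'plate top +y'),((211,52),190,'plate top -y'),((437,363),24,'rail -y(outer?)'),((418,360),24,'rail inner -y'),((280,487),24,'rail inner +y')],
"side":[((527,458),8,'base front -y'),((175,530),8,'plate foot +y'),((315,396),8,'plate foot -y'),((103,252),190,'plate top +y'),((264,130),190,'plate top -y'),((487,432),24,'rail inner -y'),((369,567),24,'rail inner +y')]}
for n in pts:
    K,E=cam(n)
    for p,z,l in pts[n]:
        print(n,l,(onplane(K,E,np.array(p)/4+o,z/1000)[0,:2]*1000).round(1))
```

```text
scene base front -y [497.9 217.3]
scene base front +y [488.6 343.1]
scene plate foot +y [635.2 351.5]
scene plate foot -y [638.5 228.9]
scene plate top +y [629.4 356.9]
scene plate top -y [636.3 231.7]
scene rail -y(outer?) [510.6 222.1]
scene rail inner -y [521.6 225.4]
scene rail inner +y [511.8 338.6]
side base front -y [498.2 220.5]
side plate foot +y [635.7 353.2]
side plate foot -y [642.4 230.3]
side plate top +y [634.1 352.5]
side plate top -y [642.1 228.4]
side rail inner -y [519.1 226.8]
side rail inner +y [511.5 340.8]
```

```bash
cat > plan.py <<'E'
from h import *
from scipy.spatial.transform import Slerp
def tool(zyaw,down,xyaw=None):
    pass
def Rot(x,z):
    x=np.array(x,float);x/=np.linalg.norm(x);z=np.array(z,float);z-=x*(x@z);z/=np.linalg.norm(z)
    return np.c_[x,np.cross(z,x),z]
def cur():
    o=sensors.get_obs(); return np.array(o["ee_pos"]),R.from_euler('xyz',o["tcp_rot"],degrees=True).as_matrix()
def plan(p0,R0,p1,R1,n,grip):
    s=Slerp([0,1],R.from_matrix([R0,R1])); P=np.array(p0,float);Q=R0.copy()
    for i in range(1,n+1):
        pt=np.array(p0)+(np.array(p1)-p0)*i/n; Rt=s(i/n).as_matrix()
        t=np.degrees(R.from_matrix(Q.T@Rt).as_rotvec()).round(1); d=((pt-P)@Q*1000).round(0)
        print("["+",".join(f"{v:g}" for v in [*t,*d,grip])+"],")
        P=P+Q@d/1000; Q=Q@R.from_rotvec(np.radians(t)).as_matrix()
    return P,Q
def dirz(yaw): a=np.radians(yaw); return [np.cos(a),np.sin(a),0]
E
python3 - <<'E'
from plan import *
p,Q=cur()
p,Q=plan(p,Q,[.30,-.05,.23],Rot([0,0,-1],dirz(-33)),8,100)
print()
plan(p,Q,[.4175,.1685,.17],Rot([0,0,-1],dirz(2)),5,100)
E
```

```text
[-4.5,-0,-0,0,33,-49,100],
[-4.4,-0,-0,0,36,-47,100],
[-4.5,-0,-0,0,40,-44,100],
[-4.5,-0,-0,1,43,-40,100],
[-4.4,-0,-0,-0,47,-37,100],
[-4.5,-0,-0,-0,48,-33,100],
[-4.5,-0,-0,0,52,-29,100],
[-4.5,-0.1,-0,0,53,-25,100],

[-7,0,-0,12,50,-4,100],
[-7,0,-0,12,49,2,100],
[-7,0,-0,12,49,8,100],
[-7,0,-0,12,48,14,100],
[-7,0.1,-0,12,46,19,100],
```

Emit:
carry_out([
  [-4.5,0,0,0,33,-49,100],
  [-4.4,0,0,0,36,-47,100],
  [-4.5,0,0,0,40,-44,100],
  [-4.5,0,0,0,43,-40,100],
  [-4.4,0,0,0,47,-37,100],
  [-4.5,0,0,0,48,-33,100],
  [-4.5,0,0,0,52,-29,100],
  [-4.5,0,0,0,53,-25,100],
])

```text
time: 1.15
ee_pos: [0.3001, -0.0491, 0.2313]
tcp_rot: [24.1, 89.9, -8.8]
wrist_force: [1.9, -0.1, 0.3]
opening: 0.0858
```

Emit:
carry_out([
  [-7,0,0,12,50,-4,100],
  [-7,0,0,12,49,2,100],
  [-7,0,0,12,49,8,100],
  [-7,0,0,12,48,14,100],
  [-7,0,0,12,46,19,100],
  [0,0,0,0,0,0,100],
  [0,0,0,0,0,0,100],
])

```text
time: 2.02
ee_pos: [0.4169, 0.1683, 0.1711]
tcp_rot: [-151.8, 89.9, -149.7]
wrist_force: [-0.3, -0.3, 0.3]
opening: 0.0854
```

Run:
```python
from h import *
o=sensors.get_obs(); print(o["q"],o["tcp_rot"],o["ee_pos"])
K,E=cam("wrist"); im=vision.camera("wrist"); cv2.imwrite("pics/w1.png",im[:,:,::-1])
np.savez("w1.npz",K=K,E=E)
m=(im.min(2)>225).astype(np.uint8)
cs,_=cv2.findContours(m,cv2.RETR_EXTERNAL,cv2.CHAIN_APPROX_NONE)
for c in sorted(cs,key=cv2.contourArea)[-3:]:
    w=onplane(K,E,c[:,0],.01)[:,:2]*1000
    print(cv2.contourArea(c),cv2.minAreaRect(w.astype(np.float32)),cv2.boundingRect(c))
```

```text
[ 2.19871228e+01 -9.50112511e+00 -1.06096018e+01  8.89547214e+01
 -9.21059387e-03  1.09957134e+02] [-151.75086636   89.93613427 -149.7208724 ] [0.4169012  0.16828063 0.17109436]
3169.5 ((128.3985137939453, 115.71944427490234), (87.0230941772461, 52.70197296142578), 88.8536376953125) (0, 184, 59, 84)
8064.0 ((417.67083740234375, 167.96017456054688), (37.90486145019531, 197.6048126220703), 1.6854710578918457) (297, 72, 45, 206)
```

View pics/w1.png

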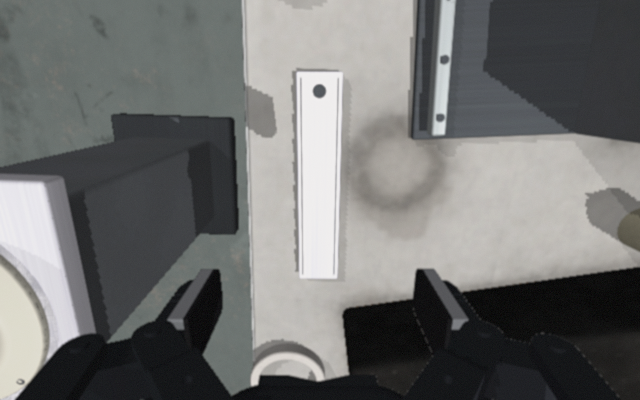

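Emit:
carry_out([
  [0,0,0,50,0,0,65],
  [0,0,0,50,0,0,65],
  [0,0,0,40,0,0,65],
  [0,0,0,20,0,1,65],
  [0,0,0,7,0,0,65],
  [0,0,0,0,0,0,65],
  [0,0,0,0,0,0,65],
])

```text
time: 2.95
ee_pos: [0.419, 0.1686, 0.0056]
tcp_rot: [21.1, 89.9, 23.1]
wrist_force: [-0.2, -0.0, -0.7]
opening: 0.0555
```

Emit:
carry_out([
  [0,0,0,2,0,0,65],
  [0,0,0,0,0,0,65],
])

```text
time: 3.2
ee_pos: [0.4184, 0.1686, 0.0025]
tcp_rot: [20.0, 90.0, 22.0]
wrist_force: [-0.4, -0.7, -0.4]
opening: 0.0557
```

Emit:
carry_out([
  [0,0,0,2,0,-1,65],
  [0,0,0,0,0,0,65],
])

```text
time: 3.45
ee_pos: [0.4171, 0.1685, 0.0001]
tcp_rot: [-168.9, 90.0, -166.8]
wrist_force: [-0.1, -0.0, 0.2]
opening: 0.0555
```

Emit:
carry_out([
  [0,0,0,2,0,0,65],
  [0,0,0,0,0,0,65],
])

```text
time: 3.7
ee_pos: [0.4172, 0.1684, -0.0019]
tcp_rot: [-155.5, 90.0, -153.4]
wrist_force: [-0.1, -0.4, 0.1]
opening: 0.0555
```

Run:
```python
from h import *
im=vision.camera("wrist"); cv2.imwrite("pics/w2.png",im[:,:,::-1])
im=vision.camera("side"); cv2.imwrite("pics/s2.png",cv2.resize(im[160:320,220:380,::-1],(600,600)))
```

```text
(no output)
```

View pics/w2.png

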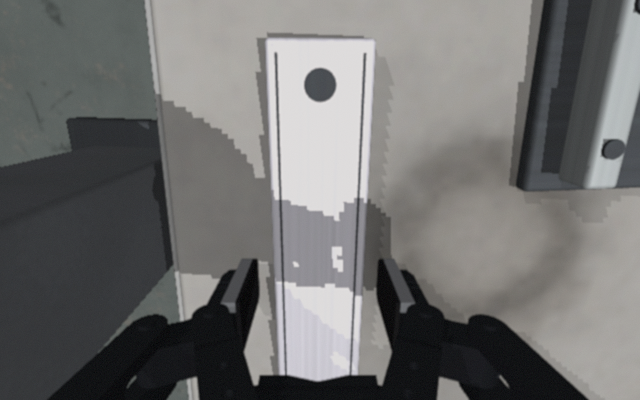

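View pics/s2.png

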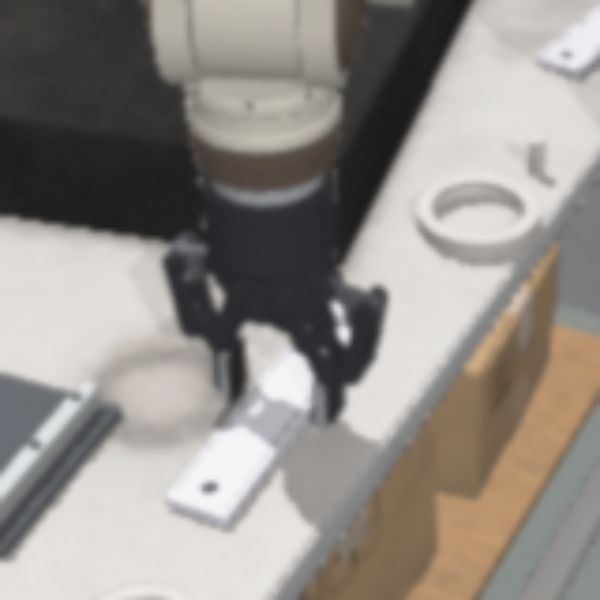

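Emit:
carry_out([
  [0,0,0,0,0,0,30],
  [0,0,0,0,0,0,30],
  [0,0,0,0,0,0,30],
  [0,0,0,0,0,0,30],
  [0,0,0,0,0,0,30],
  [0,0,0,0,0,0,30],
], squeeze=80)

```text
time: 4.55
ee_pos: [0.4177, 0.1686, -0.001]
tcp_rot: [17.0, 89.9, 19.0]
wrist_force: [-1.9, -0.4, 7.1]
opening: 0.038
```

Emit:
carry_out([
  [0,0,0,-10,0,0,30],
  [0,0,0,-40,0,0,30],
  [0,0,0,-50,0,0,30],
  [0,0,0,-50,0,0,30],
  [0,0,0,-50,0,0,30],
  [0,0,0,0,0,0,30],
  [0,0,0,0,0,0,30],
])

```text
time: 5.42
ee_pos: [0.4171, 0.1684, 0.1976]
tcp_rot: [-159.3, 90.0, -157.3]
wrist_force: [-0.5, -0.2, -3.0]
opening: 0.0373
```

Run:
```python
from h import *
print(sensors.get_obs()["wrist_force"])
im=vision.camera("wrist"); cv2.imwrite("pics/w3.png",im[:,:,::-1])
```

```text
[-0.47761474 -0.17112465 -2.99717909]
```

View pics/w3.png

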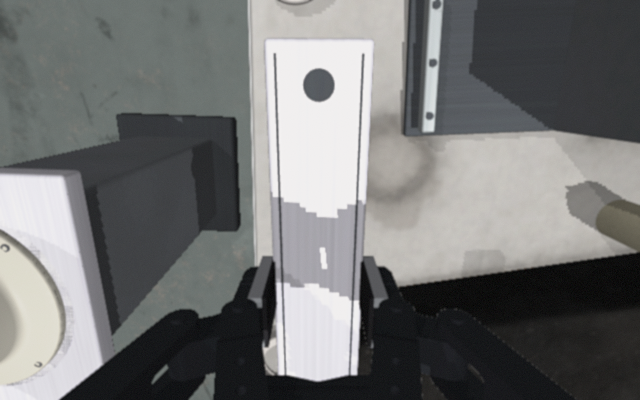

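Run:
```python
from plan import *
c=vision.calibration("wrist"); K=np.array(c["camera_matrix"]);M=np.array(c["mount"])
# end & dot in tool frame at face x=-11mm
o,d=ray(K,np.linalg.inv(M),[(267,40),(374,40),(319,85)])
for xf in(-.009,-.011,-.013):
    t=(xf-o[0])/d[:,0]; print(xf,((o+t[:,None]*d)[:,1:]*1000).round(1).tolist())
K,E=cam("wrist")
print(onplane(K,E,[(444,10),(437,132)],.024)[:,:2]*1000, "base front",onplane(K,E,[(409,10),(403,133)],.008)[:,:2]*1000)
p,Q=cur()
th=np.radians(29);a=np.radians(4);X=np.array([np.cos(a),np.sin(a),0]);Y=np.array([-np.sin(a),np.cos(a),0])
RF=Rot(np.cos(th)*X-np.sin(th)*np.array([0,0,1]),Y)
p,Q=plan(p,Q,[.45,.26,.24],RF,12,30); print()
plan(p,Q,[.5835,.2877,.160],RF,5,30)
```

```text
-0.009 [[99.1, -18.3], [99.0, 20.7], [83.6, 0.6]]
-0.011 [[98.8, -18.0], [98.7, 20.4], [83.5, 0.6]]
-0.013 [[98.5, -17.8], [98.4, 20.1], [83.5, 0.6]]
[[517.11820494 319.18520883]
 [526.00556876 219.23491451]] base front [[491.60097831 321.7398462 ]
 [498.54853068 215.66352534]]
[-6.9,-4.1,-3.9,-4,8,3,30],
[-6.8,-4,-3.9,-3,6,4,30],
[-6.9,-4,-3.9,-4,6,5,30],
[-6.8,-4.1,-3.9,-4,5,7,30],
[-6.9,-4,-4,-4,4,7,30],
[-6.8,-4.1,-3.9,-4,3,7,30],
[-6.9,-4.1,-3.9,-3,2,9,30],
[-6.9,-4,-3.9,-2,1,8,30],
[-6.8,-4.1,-3.9,-2,-1,9,30],
[-6.9,-4,-3.9,-2,-2,8,30],
[-6.8,-4.1,-3.9,-0,-3,9,30],
[-6.9,-4,-3.9,0,-3,8,30],

[0,-0,-0,31,1,4,30],
[0,-0,-0,32,1,3,30],
[0,-0,-0,31,0,4,30],
[0,-0,-0,32,1,3,30],
[0,-0,-0,31,1,4,30],
```

Emit:
carry_out([
  [-6.9,-4.1,-3.9,-4,8,3,30],
  [-6.8,-4,-3.9,-3,6,4,30],
  [-6.9,-4,-3.9,-4,6,5,30],
  [-6.8,-4.1,-3.9,-4,5,7,30],
  [-6.9,-4,-4,-4,4,7,30],
  [-6.8,-4.1,-3.9,-4,3,7,30],
  [-6.9,-4.1,-3.9,-3,2,9,30],
  [-6.9,-4,-3.9,-2,1,8,30],
  [-6.8,-4.1,-3.9,-2,-1,9,30],
  [-6.9,-4,-3.9,-2,-2,8,30],
  [-6.8,-4.1,-3.9,0,-3,9,30],
  [-6.9,-4,-3.9,0,-3,8,30],
])

```text
time: 6.98
ee_pos: [0.4503, 0.2615, 0.2384]
tcp_rot: [-90.4, 29.0, 4.0]
wrist_force: [-28.3, -13.9, 25.0]
opening: 0.0378
```

Emit:
carry_out([
  [0,0,0,31,1,4,30],
  [0,0,0,32,1,3,30],
  [0,0,0,31,0,4,30],
  [0,0,0,0,0,0,30],
  [0,0,0,0,0,0,30],
  [0,0,0,0,0,0,30],
])

```text
time: 7.72
ee_pos: [0.5306, 0.2782, 0.1943]
tcp_rot: [-90.0, 28.9, 4.0]
wrist_force: [0.1, -0.8, -1.9]
opening: 0.0376
```

Run:
```python
from plan import *
p,Q=cur(); print(p,Q.round(3),sensors.get_obs()["q"].round(1))
for n in("wrist","scene"):
    im=vision.camera(n); cv2.imwrite(f"pics/{n}4.png",im[:,:,::-1])
```

```text
[0.53055576 0.27818348 0.19434485] [[ 0.873 -0.483 -0.069]
 [ 0.061 -0.033  0.998]
 [-0.484 -0.875  0.   ]] [ 42.8 -36.  -49.3  22.1 -33.3  21.3]
```

View pics/wrist4.png

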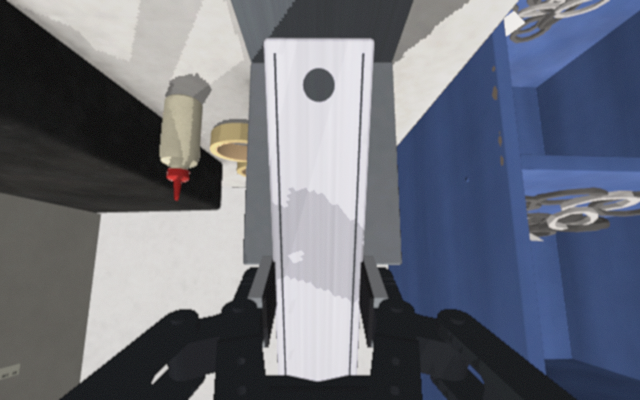

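View pics/scene4.png

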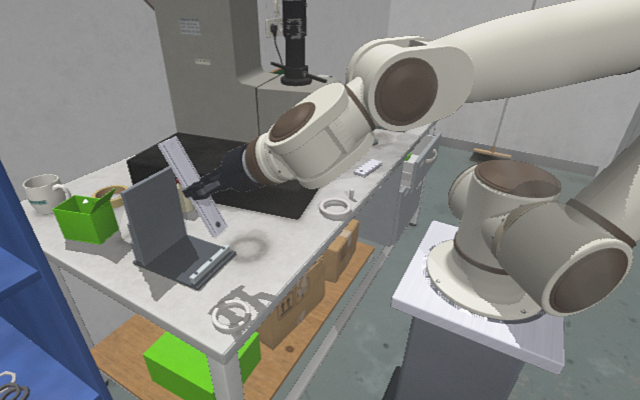

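Emit:
carry_out([
  [0,0,0,31,1,2,30],
  [0,0,0,30,1,2,30],
  [0,0,0,0,0,0,30],
  [0,0,0,0,0,0,30],
])

```text
time: 8.32
ee_pos: [0.5828, 0.2857, 0.1632]
tcp_rot: [-90.0, 28.9, 4.0]
wrist_force: [-0.0, -0.0, -2.0]
opening: 0.0373
```

Run:
```python
from plan import *
p,Q=cur(); print(p)
for n in("side","scene"):
    im=vision.camera(n); cv2.imwrite(f"pics/{n}5.png",cv2.resize(im[125:305,100:340,::-1],(800,600),interpolation=cv2.INTER_CUBIC))
    K,E=cam(n)
    m=p+Q@[-.006,0,0]
    f=lambda v:((proj(K,E,[v])[0]-[100,125])*800/240).round()
    for s in(-1,1):
        for w in(-1,1): print(n,s,w,f(m+Q@[-.005,s*.099,w*.02]))
```

```text
[0.58275014 0.28573348 0.16321458]
side -1 -1 [248. 153.]
side -1 1 [203. 184.]
side 1 -1 [421. 419.]
side 1 1 [385. 457.]
scene -1 -1 [190.  73.]
scene -1 1 [135.  98.]
scene 1 -1 [359. 356.]
scene 1 1 [316. 391.]
```

View pics/side5.png

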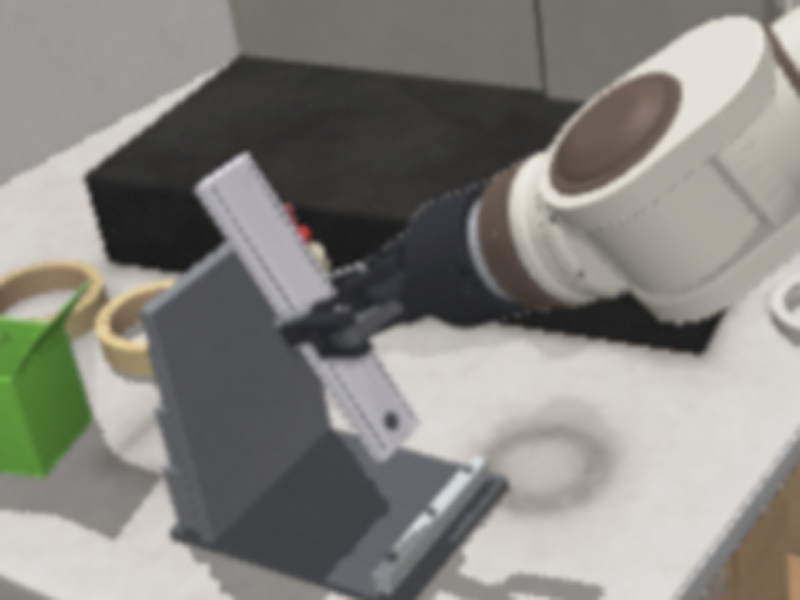

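View pics/scene5.png

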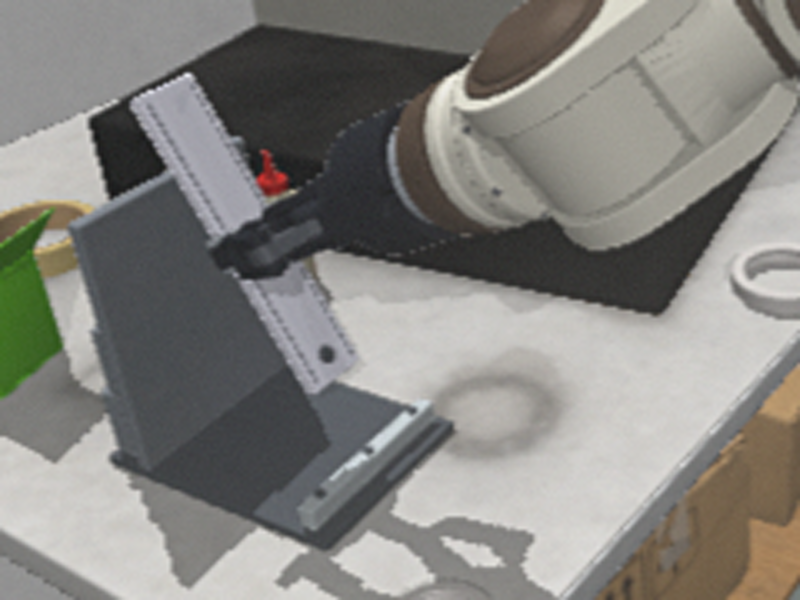

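Emit:
carry_out([
  [0,0,0,10,17,1,30],
  [0,0,0,10,17,1,30],
  [0,0,0,9,16,0,30],
  [0,0,0,0,0,0,30],
  [0,0,0,0,0,0,30],
])

```text
time: 9.05
ee_pos: [0.5843, 0.2882, 0.1067]
tcp_rot: [-89.9, 28.8, 4.0]
wrist_force: [0.4, 0.8, -2.1]
opening: 0.0378
```

Run:
```python
from plan import *
p,Q=cur(); print(p,Q.T@[0,0,-1])
for n in("side","wrist"):
    im=vision.camera(n); cv2.imwrite(f"pics/{n}6.png",cv2.resize(im[125:305,100:340,::-1],(800,600),interpolation=cv2.INTER_CUBIC) if n!="wrist" else im[:,:,::-1])
```

```text
[0.58430226 0.28820928 0.10669385] [ 0.48251419  0.87588752 -0.00105148]
```

View pics/side6.png

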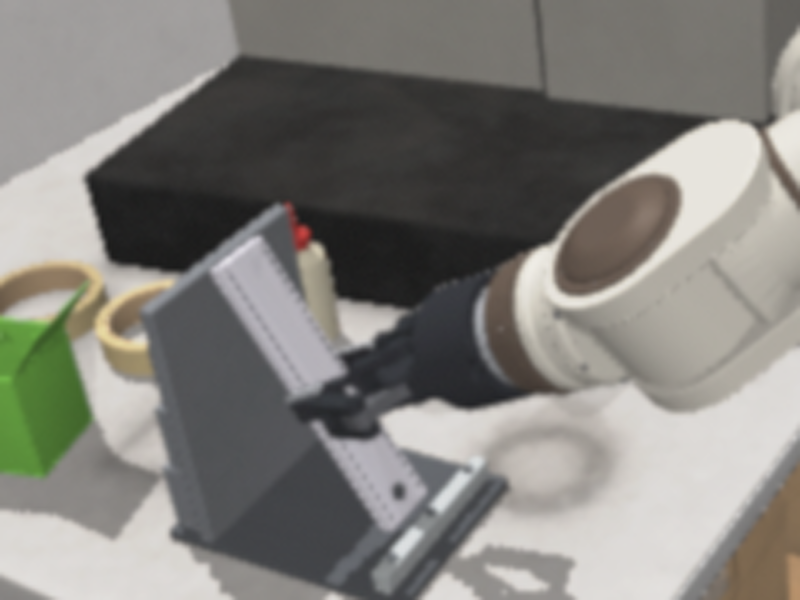

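View pics/wrist6.png

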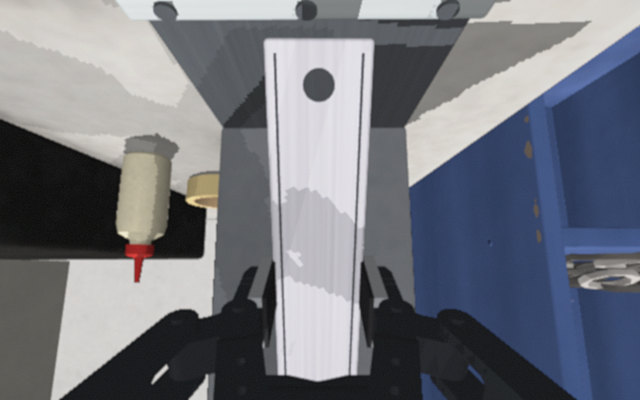

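Emit:
carry_out([
  [0,0,0,2,4,0,30],
  [0,0,0,1,2,0,30],
  [0,0,0,0,0,0,30],
])

```text
time: 9.52
ee_pos: [0.5837, 0.2876, 0.0978]
tcp_rot: [-90.0, 29.0, 3.9]
wrist_force: [0.0, 0.6, -2.4]
opening: 0.0374
```

Emit:
carry_out([
  [0,0,0,1,2,0,30],
  [0,0,0,0,0,0,30],
])

```text
time: 9.78
ee_pos: [0.5836, 0.2876, 0.0957]
tcp_rot: [-90.0, 29.0, 3.9]
wrist_force: [0.1, 0.8, -2.9]
opening: 0.0376
```

Emit:
carry_out([
  [0,0,0,0.5,1,0,30],
  [0,0,0,0,0,0,30],
])

```text
time: 10.02
ee_pos: [0.5837, 0.2877, 0.0951]
tcp_rot: [-90.0, 28.9, 3.9]
wrist_force: [-0.5, 0.0, -1.9]
opening: 0.0378
```

Emit:
carry_out([
  [0,0,0,0.5,1,0,30],
  [0,0,0,0,0,0,30],
])

```text
time: 10.28
ee_pos: [0.584, 0.2878, 0.0947]
tcp_rot: [-90.0, 28.9, 3.9]
wrist_force: [1.4, -2.1, 2.1]
opening: 0.0374
```

Emit:
carry_out([
  [0,0,0,0.5,1,0,30],
  [0,0,0,0,0,0,30],
])

```text
time: 10.52
ee_pos: [0.5844, 0.2879, 0.0945]
tcp_rot: [-89.9, 28.8, 3.9]
wrist_force: [2.0, -2.0, 5.7]
opening: 0.038
```

Emit:
carry_out([
  [0,0,1,2,0,0,30],
  [0,0,0.7,1,0,0,30],
  [0,0,0,0,0,0,30],
])

```text
time: 10.9
ee_pos: [0.587, 0.2882, 0.0929]
tcp_rot: [-89.9, 30.5, 4.0]
wrist_force: [2.5, -1.3, 6.5]
opening: 0.0375
```

Run:
```python
from plan import *
p,Q=cur(); 
a=np.radians(3.9);X=np.array([np.cos(a),np.sin(a),0]);Y=np.array([-np.sin(a),np.cos(a),0]);O=np.array([.517,.283,0])
for s in(-1,1):
    e=p+Q@[-.006,s*.1-.001,0]-O; print(e@X,e@Y,e[2])
for n in("side","wrist"):
    im=vision.camera(n); cv2.imwrite(f"pics/{n}7.png",cv2.resize(im[125:305,100:340,::-1],(800,600),interpolation=cv2.INTER_CUBIC) if n!="wrist" else im[:,:,::-1])
```

```text
0.11627691570708683 0.0002886018888866311 0.18297688289065664
0.014744268269316378 0.00045880319719170733 0.010665848607323308
```

View pics/side7.png

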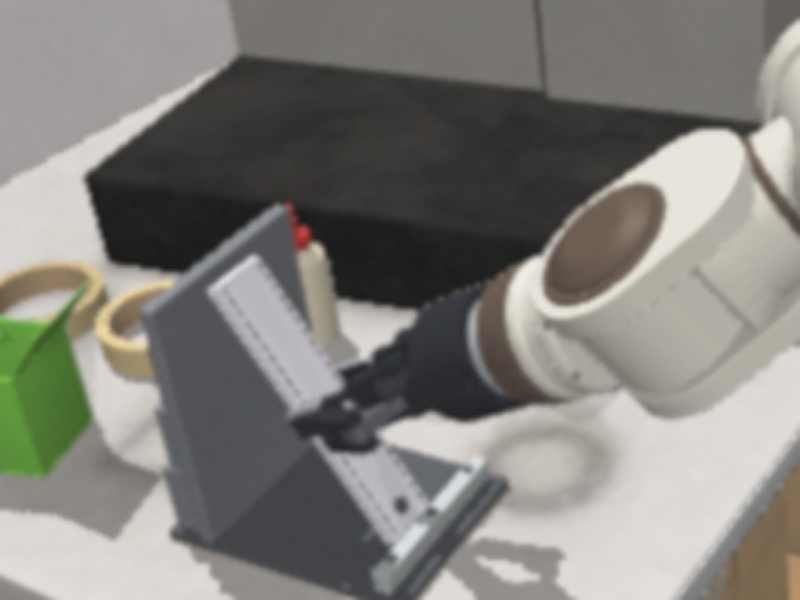

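View pics/wrist7.png

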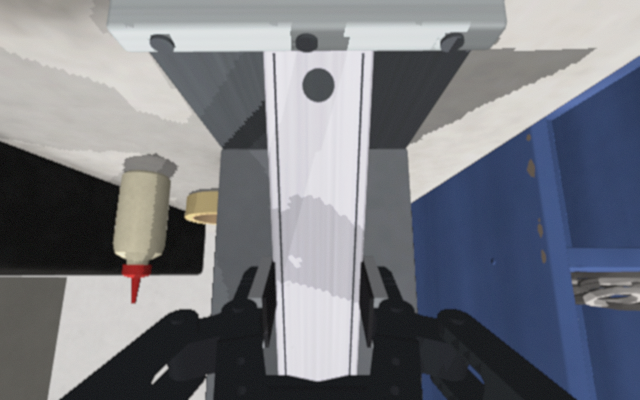

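Emit:
carry_out([
  [0,0,0,0,0,0,60],
  [0,0,0,0,0,0,70],
  [0,0,0,0,0,0,75],
  [0,0,0,0,0,0,75],
  [0,0,0,0,0,0,75],
], squeeze=20)

```text
time: 11.62
ee_pos: [0.5861, 0.2879, 0.0911]
tcp_rot: [-90.0, 30.7, 4.0]
wrist_force: [0.8, 0.6, 0.0]
opening: 0.0643
```

Run:
```python
from plan import *
im=vision.camera("wrist"); cv2.imwrite("pics/w8.png",im[:,:,::-1])
```

```text
(no output)
```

View pics/w8.png

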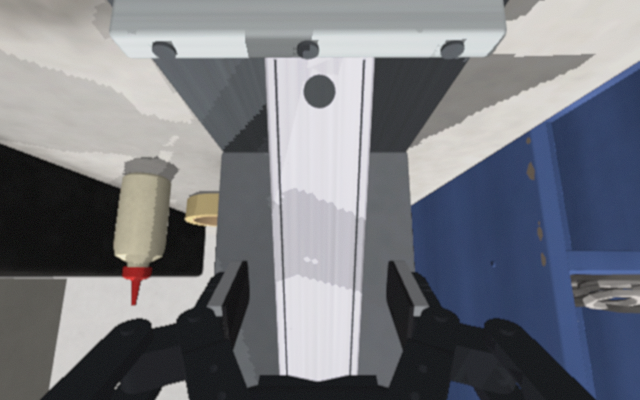

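Emit:
carry_out([
  [0,0,0,-10,0,0,75],
  [0,0,0,-25,0,0,75],
  [0,0,0,-40,0,0,75],
  [0,0,0,-40,0,0,75],
  [0,0,0,-30,0,0,75],
  [0,0,0,0,0,0,75],
  [0,0,0,0,0,0,75],
  [0,0,0,0,0,0,75],
  [0,0,0,0,0,0,75],
])

```text
time: 12.8
ee_pos: [0.462, 0.2789, 0.1641]
tcp_rot: [-90.1, 30.7, 3.9]
wrist_force: [-0.2, -0.7, 0.1]
opening: 0.064
```

Run:
```python
from plan import *
a=np.radians(3.9);X=np.array([np.cos(a),np.sin(a),0]);Y=np.array([-np.sin(a),np.cos(a),0]);O=np.array([.517,.283,0])
L=lambda x,y,z:O+X*x+Y*y+[0,0,z]
for n in("side","scene","wrist"):
    K,E=cam(n)
    im=vision.camera(n); cv2.imwrite(f"pics/{n}9.png",cv2.resize(im[125:305,100:340,::-1],(800,600),interpolation=cv2.INTER_CUBIC) if n!="wrist" else im[:,:,::-1])
    for f in(4,12,20):
        th=np.arcsin((.1159-f/1000)/.2); u=np.array([np.sin(th),np.cos(th)]);nn=np.array([-np.cos(th),np.sin(th)])
        ft=np.array([f/1000,.008+.005*np.sin(th)])
        tp=ft+.2*u+.005*nn; dt=ft+.0155*u+.005*nn
        pr=proj(K,E,[L(tp[0],s*.02,tp[1]) for s in(-1,1)]+[L(dt[0],0,dt[1])])
        if n!="wrist": pr=(pr-[100,125])*800/240
        print(n,f,pr.round().tolist())
```

```text
side 4 [[259.0, 259.0], [217.0, 292.0], [413.0, 506.0]]
side 12 [[258.0, 252.0], [215.0, 285.0], [403.0, 503.0]]
side 20 [[257.0, 247.0], [214.0, 280.0], [394.0, 500.0]]
scene 4 [[204.0, 185.0], [153.0, 213.0], [348.0, 444.0]]
scene 12 [[202.0, 178.0], [151.0, 207.0], [339.0, 440.0]]
scene 20 [[201.0, 172.0], [150.0, 200.0], [330.0, 437.0]]
wrist 4 [[298.0, 290.0], [339.0, 290.0], [319.0, 87.0]]
wrist 12 [[298.0, 295.0], [339.0, 295.0], [319.0, 92.0]]
wrist 20 [[298.0, 300.0], [340.0, 300.0], [319.0, 97.0]]
```

View pics/side9.png

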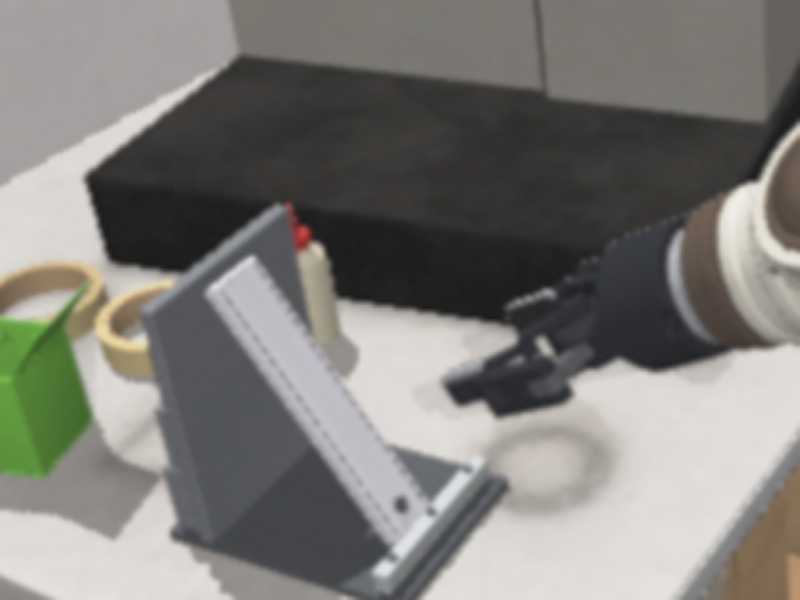

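View pics/scene9.png

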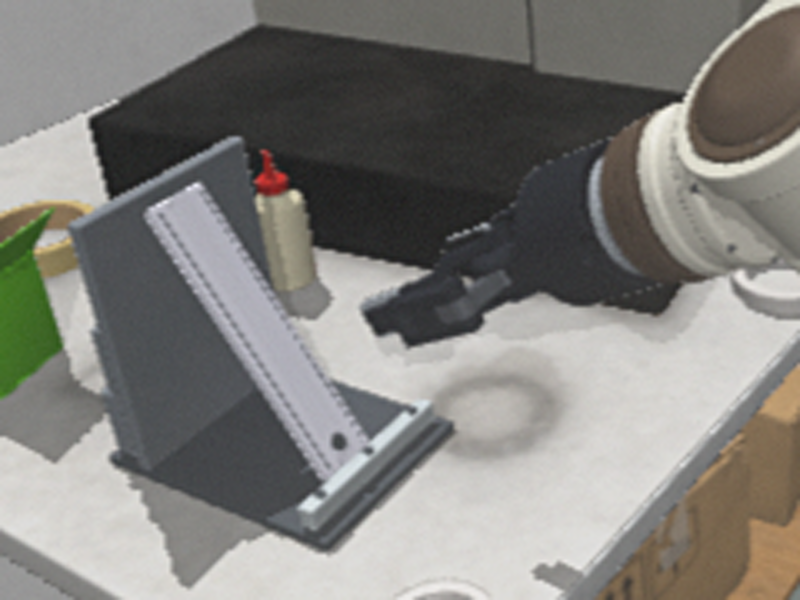

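View pics/wrist9.png

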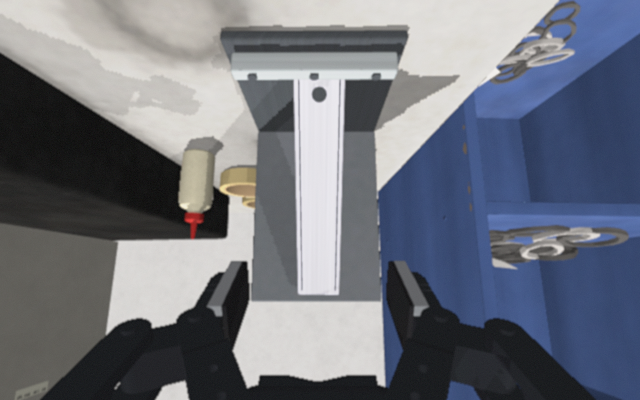

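Emit:
carry_out([
  [0,0,0,0,0,0,75],
  [0,0,0,0,0,0,75],
  [0,0,0,0,0,0,75],
  [0,0,0,0,0,0,75],
  [0,0,0,0,0,0,75],
  [0,0,0,0,0,0,75],
  [0,0,0,0,0,0,75],
  [0,0,0,0,0,0,75],
])

```text
time: 13.95
ee_pos: [0.4617, 0.2793, 0.1651]
tcp_rot: [-90.0, 30.6, 3.9]
wrist_force: [-0.6, -0.3, 0.4]
opening: 0.0642
```

Run:
```python
from plan import *
im=vision.camera("wrist"); b=cv2.imread("pics/wrist9.png")[:,:,::-1]
d=np.abs(im.astype(int)-b)[30:300,290:350]
print(d.mean(),(d>40).sum())
for i in(im,b):
    g=i[80:110,305:335].min(2); m=g<120; y,x=np.nonzero(m); print(x.mean(),y.mean())
job_done()
```

```text
5.812057613168724 868
13.141891891891891 13.216216216216216
13.882758620689655 14.013793103448275Traceback (most recent call last):
  File "<stdin>", line 7, in <module>
NameError: name 'job_done' is not defined
```

Run:
```python
from plan import *
for n in("side","scene"):
    im=cv2.resize(vision.camera(n)[125:305,100:340,::-1],(800,600),interpolation=cv2.INTER_CUBIC); b=cv2.imread(f"pics/{n}9.png")
    d=np.abs(im.astype(int)-b)[200:560,140:420]; print(n,d.mean(),cv2.phaseCorrelate(np.float64(im[180:560,140:420].mean(2)),np.float64(b[180:560,140:420].mean(2))))
```

```text
side 0.38535714285714284 ((0.0016624894007009061, -0.0025404454931674536), 0.9429024613070138)
scene 1.4688723544973545 ((0.014996545780803672, 0.019160298406546872), 0.835209693187193)
```

Nothing has moved in either fixed camera, so I am handing it in.

```bash
python3 -c "
from workcell import job_done
print(job_done())"
```

```text
the job is handed in; nothing more can be done
None
```

The long straightedge is leaning in the stand, released and at rest, and I handed the job in at about 14 s of the 38 s allowed. No verdict was reported.

**What I did:** I gripped the bar across its width at the middle and turned it square to the stand. I lowered it behind the rail until the foot touched the base, with a contact force of about 8 N. Then I leaned it onto the plate, opened the fingers and backed off about 145 mm.

**Last checks:**

| Check | Result | Limit |
|---|---|---|
| Foot behind the rail | about 12 mm (images) | 0–30 mm |
| Foot height | about 11 mm (arm pose before release) | under 22 mm |
| Foot off mid width | under 1 mm (arm pose before release) | within 50 mm |
| Upper end from the plate face | about 4 mm (arm pose before release) | within 15 mm |
| Upper end height | about 183 mm (arm pose before release) | over 130 mm |

- **Squareness:** the bar's foot looks parallel to the rail in the wrist view.
- **At rest:** the two fixed cameras showed no movement over the last second. The wrist picture differed by about 0.8 px, which I put down to the arm itself settling by about 1 mm.
- **Touching nothing:** the wrist force was about zero after the retreat.
- **Short straightedge:** I never went near it. I did not measure its position again at the end.
- **High force reading:** one reading of about 40 N total came at the end of the fast turn in free air. It was gone at the next reading, so I took it for acceleration rather than contact. I did not check this further.
- **First hand-in:** this call failed because of a missing import, before anything was handed in. I repeated it correctly.

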